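# Put the fallen demo speaker back on its display plinth

### The arm

A 6-joint arm with a two-finger parallel gripper is mounted at the origin on the work surface. World frame = base frame: x ahead of the robot, y to its left, z up, the work surface at z = 0. Lengths are in mm, angles in rad, forces in N, time in s.
With the tool pointing down it reaches from about 300 to 775 mm from the base axis. Payload 14.6 kg.
Tool frame: the origin (TCP) lies midway between the tips of the shut fingers; the grasp point (between the pads) lies 19 mm behind it (manip.grasp_offset is the distance from the TCP to the grasp point, in mm); z points along the fingers, y is the line along which they close (so a half turn about z gives the same grasp; the last joint's range is limited). The gripper opens to 94 mm and grips with 3 to 60 N. Pads are 16 mm wide; open, the fingers measure 119 mm over their backs; the gripper's body (75 mm by 177 mm) begins 78 mm behind the grasp point.
Start: joints at [1.182, 0.3, 1.521, -0, 1.321, -0.067], TCP at [173.948, 521.758, 205.446] pointing down, gripper open.
Joint ranges: [-3.03, 3.03], [-0.79, 2.21], [0.23, 2.52], [-1.04, 4.18], [0, 3.07], [-2.55, 2.55]. Speed limits (rad/s): [2.22, 2.22, 2.57, 3.14, 3.14, 3.14].

### API

Orientations are given as [roll, pitch, yaw] about the fixed x, y, z axes, in that order (R = Rz(yaw) Ry(pitch) Rx(roll)).
In Python, from cell import manip, viewer gives the robot as it stands. The module is installed in compiled form; this text tells all that it offers.
- The arm moves only by the tool move_arm, never from a script. Its argument "moves" is a list of rows, each a list of 4 numbers: the shift along the tool's x, y, z in m, then the turn about the tool's z in rad. A call has 1 to 12 rows; each row is the pose to reach, as a shift and turn from the pose commanded when the call began, along the tool's axes at that moment; what a row does not reach only later rows make up. A row lasts 1/10 s, in which the tool goes at most 50 mm and 8.59 degrees, less where a joint would pass 70% of its speed; a pose out of reach is approached as far as the arm can. A call with a gripper value outside its range is refused whole. "jaw" is the finger opening in m, from 0 to 0.094, set as the call begins (left out, the last holds). The fingers move at their own pace and stop on an object; "squeeze" is the grip in N (left out, the last holds). Time passes only in rows, so rows that repeat a pose let the fingers close. It gives the time, the measured TCP pose, the force, the opening and the grip force at its end, in the units of the state.
- manip.read_state(): the state, without advancing time (a new reading comes with each control period).
- viewer.camera(name): name is "scene" or "top" or "wrist"; returns a dict with "frame" (420x560x3 uint8, blue, green, red), "z_map" (420x560 float32, mm along the optical axis (not along the pixel's ray), 0 where there is no reading), "fx", "fy", "cx", "cy" (pixels), "origin" and "orientation" of the camera in the world. Camera axes: x right, y down, z forward; pixel columns grow to the right and rows downward; lengths in mm; the calibration is good to about 2 mm. A picture is of the moment at which its call begins.
- manip.sign_off(): hands the job in; it is judged then, once.
The state is a dict: "clock": time; "joints": joint angles; "qd": joint speeds; "effort": joint torques, N m; "eef_pos": TCP position; "eef_rot": TCP orientation; "wrist_force": force on the tool from outside, world axes, zero at the start; "moment": the same for the moment, N m; "finger_gap": finger opening in mm; "finger_force": force on a finger pad.
Only numpy, scipy, OpenCV 4.12 (cv2) and the standard library are available. Lean on these libraries where they do the work, as an engineer would, in place of code of your own. Each camera call takes 0.05 s, during which the arm holds its last target. There are 200 camera calls.

### The job

The demo speaker has fallen on its face on the counter. Draw the red empty-place marker pin out of the bore in the free display plinth and park it upright in the notch in that plinth's side ledge, then stand the speaker upright in the middle of that plinth, its silver front facing the same way as the plinth's orange edge. Set it down, do not drop it, and leave the second speaker and the watch stand as they are.

Things in the scene. Friction and masses are not known exactly. Their poses are not given: they have to be found in the camera images.
- plinth: The free display plinth, fixed: white block 110 x 110 x 40 mm high, red marker in the vertical 11 mm bore at its centre, black outline 64 mm square for the speaker. Origin: centre of its underside; z up; +x to its orange front edge. Grey ledge on its +y side (y = 55 to 85 mm, same height, 46 mm along x) with a notch 12 mm wide, open at top, bottom and outer (+y) end
- plinth_bore (a point): Mouth of the bore: centre of the free plinth's top face, 40 mm above the counter; axes as the plinth's
- plinth_notch (a point): Middle of the notch of the free plinth, at the level of the ledge's top (in the plinth's frame x = 0, y = 70 mm, z = 40 mm); axes as the plinth's
- marker: The marker pin, loose, 60 g: steel shaft 8 mm diameter, 34 mm long, below a red collar (26 mm diameter, 4 mm thick) that rests on the plinth; above it a red round grip 16 mm diameter, 32 mm high. Origin: on the axis at the collar's underside (tip at z = -34 mm, top at z = +36 mm); z up along the pin
- marker_tip (a point): Lower end of the marker's shaft, on its axis, 34 mm below its origin
- speaker: The fallen speaker, loose, about 350 g: black box 52 x 52 x 140 mm tall, silver front with two round drivers, white plate on its back, orange top. Origin: centre of its underside; z along its height, to the top; +x out of its silver front. At the start it lies on its front, back up, origin 26 mm above the counter, centre 70 mm from the origin along z
- speaker_front (a point): Centre of the silver front face, at x = 26 mm, z = 70 mm in the speaker's frame
- speaker_top (a point): Centre of the speaker's orange top face, at z = 140 mm in its frame
- plinth_b: The second plinth, the same in form, fixed, taken by the second speaker: origin and axes as the free plinth's
- speaker_b: The second speaker, the same in form, upright on the second plinth; leave it alone. Origin: centre of its underside
- watch_stand: Loose watch stand behind the plinths: white foot 70 x 70 mm, grey cushion with a watch, 96 mm high; leave it alone. Origin: centre of its underside

How it is judged:
By the outcome, as a careful person would: the job done as asked, in the order asked, and still so for the second after the job is handed in, with the robot touching nothing.
It also fails if it takes over 72 s, if anything falls off the work surface, if the arm or the gripper's body presses on something with over 40 N, if the wrist force passes 120 N, or if a joint passes its speed limit or range.

## Working session

There is one attempt and no reset: what is moved stays moved. The work goes in short steps, Python scripts to look and compute and a tool call to move; the robot and the scene stay as the last step left them, time stands still between calls to the robot, and variables do not carry over. Pictures are saved under pics/ and viewed, at most 10 in all, crops included, and the job is handed in when it is done.

Besides the shell and the picture viewer there is one more tool, called after "Emit:" in YAML: its name, and indented under it one key for each argument. move_arm: Moves the arm, as the interface text tells. Its arguments: {"type":"object","properties":{"moves":{"type":"array"},"jaw":{"type":"number"},"squeeze":{"type":"number"}},"required":["moves"]}

```bash
mkdir -p pics; cat > h.py <<'E'
import numpy as np, cv2
from cell import manip, viewer
from scipy.spatial.transform import Rotation as R
def cam(n):
    c=viewer.camera(n); return c
def Rm(o):
    o=np.array(o,float)
    return o if o.shape==(3,3) else (R.from_euler('xyz',o).as_matrix() if o.size==3 else R.from_quat(o).as_matrix())
def cloud(c):
    h,w=c['z_map'].shape; u,v=np.meshgrid(np.arange(w),np.arange(h)); z=c['z_map']
    P=np.stack([(u-c['cx'])/c['fx']*z,(v-c['cy'])/c['fy']*z,z],-1)
    return P@Rm(c['orientation']).T+np.array(c['origin'])
def save(n,name): cv2.imwrite('pics/'+name+'.png',n)
E
python3 - <<'E'
from h import *
s=manip.read_state(); print(s)
a=cam('top');b=cam('scene')
for c in(a,b): print(c['origin'],c['orientation'],c['fx'],c['cx'],c['cy'])
np.save('top.npy',a,allow_pickle=True);np.save('scene.npy',b,allow_pickle=True)
save(a['frame'],'top1');save(b['frame'],'scene1')
E
```

```text
{'clock': 0.0, 'joints': array([ 1.18237978e+00,  3.00460429e-01,  1.52158245e+00,  3.07835982e-06,
        1.32070181e+00, -6.65565236e-02]), 'qd': array([-0.00109065, -0.00038038,  0.00097019, -0.00078399, -0.0002901 ,
        0.00078234]), 'effort': array([ 2.68985445e-03, -5.31819463e+01, -3.52738595e+01,  7.09132128e-02,
        2.44388322e-02, -9.86369037e-05]), 'eef_pos': array([173.86150918, 521.51877997, 204.89160784]), 'eef_rot': array([-3.14044337e+00, -7.95934576e-05,  2.81973183e+00]), 'wrist_force': array([-0.53493968,  0.52389703, -0.40156407]), 'moment': array([-0.01613044, -0.00075181, -0.03654609]), 'finger_force': 0.0, 'finger_gap': 94.11544527894164}
[ 444.91246974  -43.99416051 1038.08268841] [-2.97227456  0.01881603 -1.58081158] 503.03112396563546 278.03011681504904 207.86112060587948
[ 998.18401106 -497.4454896   562.19745371] [-2.2566609   0.00615189  0.68896727] 413.50843712058946 278.7855707442465 211.17491874413753
```

View pics/top1.png

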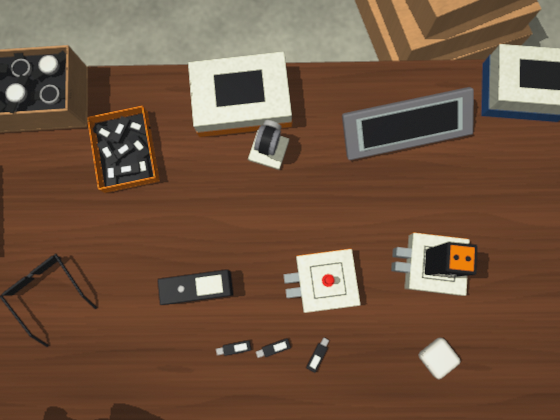

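View pics/scene1.png

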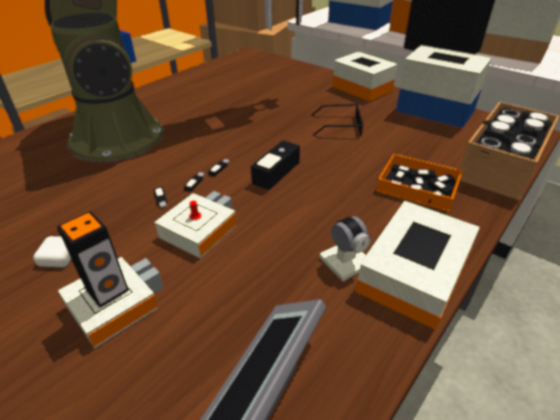

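The top view shows the free plinth at (328,280) with its ledge to the left (+y), and the fallen speaker at (195,287) lying along world y. In the scene view the speaker's near (-y) end is black, which suggests the orange top points to +y. Next I measure these.

```bash
cat >> h.py <<'E'
def rect(P,m):
    k=max(range(1,(s:=cv2.connectedComponentsWithStats(m.astype(np.uint8)))[0]),key=lambda i:s[2][i,4])
    m=s[1]==k; p=P[m][:,:2].astype(np.float32)
    return m,cv2.minAreaRect(p),np.median(P[m],0)
def measure(c):
    P=cloud(c); f=c['frame'].astype(int); hsv=cv2.cvtColor(c['frame'],cv2.COLOR_BGR2HSV); x,y,z=P[...,0],P[...,1],P[...,2]
    white=(hsv[...,1]<70)&(hsv[...,2]>150)
    reg=lambda cx,cy,r:(abs(x-cx)<r)&(abs(y-cy)<r)
    return P,hsv,white,reg
E
python3 - <<'E'
from h import *
for n in('top','scene'):
    c=np.load(n+'.npy',allow_pickle=True).item(); P,hsv,white,reg=measure(c); z=P[...,2]
    if n=='top': print('px',P[280,310],P[287,195],P[287,180],P[360,100],P[150,270]); pc=P[280,310]; sc=P[287,195]
    m,r,md=rect(P,(abs(z-40)<8)&reg(pc[0],pc[1],130)); print(n,'plinth+ledge',r,md)
    m,r,md=rect(P,white&(abs(z-40)<8)&reg(pc[0],pc[1],130)); print(n,'plinth white',r,md)
    red=((hsv[...,0]<6)|(hsv[...,0]>174))&(hsv[...,1]>180)&(hsv[...,2]>120)&(z>35)&reg(pc[0],pc[1],80)
    print('red',P[red&(z>70)].mean(0) if (red&(z>70)).any() else None,red.sum(), P[red][:,2].max())
    m,r,md=rect(P,(z>42)&(z<65)&reg(sc[0],sc[1],110)); print('spk',r,md)
    org=(abs(hsv[...,0].astype(int)-10)<8)&(hsv[...,1]>200)&(hsv[...,2]>120)&(z>3)&reg(sc[0],sc[1],110)
    print('orange near spk',org.sum(),P[org].mean(0) if org.any() else '')
    org=(abs(hsv[...,0].astype(int)-10)<8)&(hsv[...,1]>200)&(hsv[...,2]>120)&(z>3)&reg(pc[0],pc[1],90)
    print('orange near plinth',org.sum(),P[org].mean(0) if org.any() else '')
c=np.load('scene.npy',allow_pickle=True).item()
save(np.hstack([cv2.resize(c['frame'][130:200,240:310],(400,400)),cv2.resize(np.load('top.npy',allow_pickle=True).item()['frame'][240:330,150:240],(400,400))]),'spk')
E
```

```text
px [471.3883616  -88.42186054  35.87795097] [459.86876854 136.05456183  50.45383098] [460.2014238  165.79163296  48.38986544] [317.44798698 335.4078111   -4.84035505] [724.08493496 -13.01518325  82.66022942]
top plinth+ledge ((470.42828369140625, -109.08016204833984), (111.47503662109375, 140.20977783203125), 6.8326921463012695) [ 470.56871495 -118.47352712   38.57925905]
top plinth white ((469.4739990234375, -109.04446411132812), (109.54113006591797, 139.96214294433594), 6.9675703048706055) [ 469.81284772 -117.28050739   38.52322641]
red [ 471.15487136 -123.60973581   74.7156447 ] 106 77.58850768055925
spk ((461.0417785644531, 138.29832458496094), (51.98509216308594, 140.5562286376953), 7.041012287139893) [461.12073038 137.55328605  50.53915461]
orange near spk 0 
orange near plinth 6 [ 444.91246974  -43.99416051 1038.08268841]
scene plinth+ledge ((469.500244140625, -108.26892852783203), (114.29019165039062, 141.87091064453125), 7.362546443939209) [ 478.43084692 -127.49073854   38.62226029]
scene plinth white ((468.62139892578125, -108.13514709472656), (112.23031616210938, 141.4268341064453), 6.856250762939453) [ 476.91545305 -127.41520048   38.7279845 ]
red [ 474.205784   -124.47983192   73.90308486] 112 76.4524763762717
spk ((460.8976135253906, 138.17581176757812), (53.6419563293457, 142.03941345214844), 7.1911444664001465) [465.37289188 128.43154118  50.46433406]
orange near spk 0 
orange near plinth 389 [ 525.62652327 -117.44879389   20.90240408]
```

View pics/spk.png

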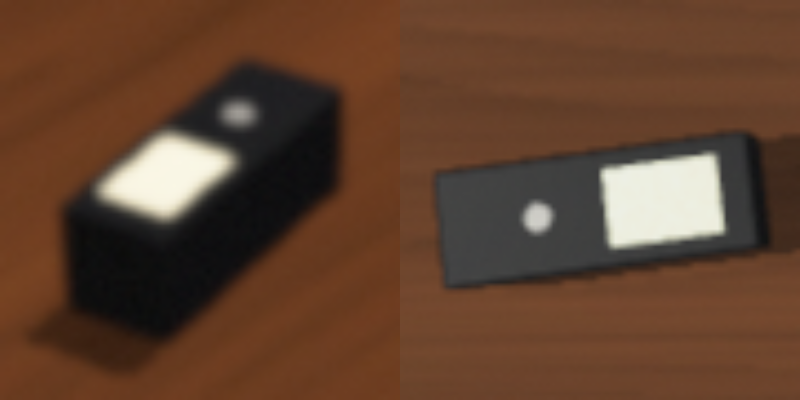

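The -y end is black, so the orange top points to +y. The measurements agree with each other:

| Item | World position | Yaw |
|---|---|---|
| Plinth centre | (471.8, -123.7) | 0.12 |
| Marker | (471.2, -123.6) | – |
| Speaker centre | (461, 138) | 0.124 |

I'm moving above the marker now.

Emit:
move_arm:
  moves:
    - [-0.04,-0.043,0,0.1]
    - [-0.08,-0.085,0,0.22]
    - [-0.486,-0.518,0,1.129]
    - [-0.486,-0.518,0,1.129]
    - [-0.486,-0.518,0,1.129]
    - [-0.486,-0.518,0,1.129]
    - [-0.486,-0.518,0,1.129]
    - [-0.486,-0.518,0,1.129]
    - [-0.486,-0.518,0,1.129]
    - [-0.486,-0.518,0,1.129]
    - [-0.486,-0.518,0,1.129]
    - [-0.486,-0.518,0,1.129]
  jaw: 0.06

```text
clock: 1.3
eef_pos: [425.4, -25.4, 205.5]
eef_rot: [3.141, 0.0, 1.69]
wrist_force: [-0.3, 0.3, 0.3]
finger_gap: 59.8
finger_force: 0.0
```

```bash
cat > go.py <<'E'
import sys
from h import *
# go.py x y z yaw  -> tool-frame delta from measured pose
s=manip.read_state(); p=s['eef_pos']; M=R.from_euler('xyz',s['eef_rot']).as_matrix(); yaw=s['eef_rot'][2]
print('clock',s['clock'],'pos',p.round(1),'rot',s['eef_rot'].round(4),'q',s['joints'].round(2),'F',s['wrist_force'].round(1),'gap',s['finger_gap'])
if len(sys.argv)>4:
    t=np.array(list(map(float,sys.argv[1:5]))); print('delta m',(M.T@(t[:3]-p)/1000).round(4),'turn',round(yaw-t[3],4))
E
python3 go.py 471.5 -123.7 150 1.691
```

```text
clock 1.3 pos [425.4 -25.4 205.5] rot [3.1414 0.     1.6905] q [-0.15  0.02  1.85  0.    1.28 -0.27] F [-0.3  0.3  0.3] gap 59.798453592507116
delta m [-0.1031  0.0341  0.0555] turn -0.0005
```

Emit:
move_arm:
  moves:
    - [-0.035,0.012,0.0,0]
    - [-0.07,0.024,0.01,0]
    - [-0.103,0.034,0.025,0]
    - [-0.103,0.034,0.045,0]
    - [-0.103,0.034,0.055,0]
    - [-0.103,0.034,0.055,0]

```text
clock: 1.9
eef_pos: [470.4, -120.9, 149.2]
eef_rot: [-3.139, -0.001, 1.691]
wrist_force: [0.3, -0.1, 0.0]
finger_gap: 60.2
finger_force: 0.0
```

```bash
python3 go.py; python3 - <<'E'
from h import *
c=cam('wrist'); np.save('wrist.npy',c,allow_pickle=True); print(c['origin'],c['orientation'],c['fx']); save(c['frame'],'w1')
P,hsv,white,reg=measure(c); z=P[...,2]
red=((hsv[...,0]<6)|(hsv[...,0]>174))&(hsv[...,1]>150)&(hsv[...,2]>90)&reg(471,-124,60)
for lo,hi in((40,60),(70,85)):
    m=red&(z>lo)&(z<hi); print(lo,m.sum(), P[m].mean(0) if m.any() else '', cv2.minEnclosingCircle(P[m][:,:2].astype(np.float32)) if m.any() else '')
m,r,md=rect(P,(abs(z-40)<6)&reg(471,-110,130)); print(r,md)
E
```

```text
clock 1.9 pos [ 470.4 -120.9  149.2] rot [-3.1391e+00 -1.2000e-03  1.6910e+00] q [-0.33  0.22  1.76  0.    1.16 -0.45] F [ 0.3 -0.1  0. ] gap 60.17754885989332
[462.31141496 -53.35477159 327.97174445] [2.90336891e+00 1.58358434e-03 1.21096795e-01] 348.930397535008
40 0  
70 0  
((469.03814697265625, -109.28343963623047), (111.57864379882812, 139.94505310058594), 6.885252475738525) [ 469.02790836 -111.6089438    39.51255452]
```

View pics/w1.png

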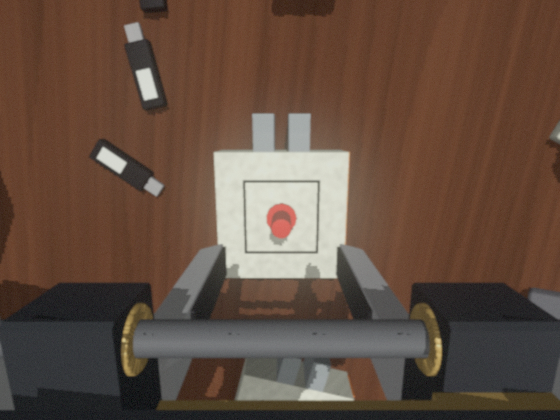

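The wrist view shows the notch gap at (281,130), the pin's grip top near (281,228) and the outline square centred near (281,217). I'm ray-casting these points.

```bash
cat >> h.py <<'E'
def ray(c,u,v,z):
    d=Rm(c['orientation'])@np.array([(u-c['cx'])/c['fx'],(v-c['cy'])/c['fy'],1]); o=np.array(c['origin']); return (o+d*(z-o[2])/d[2])
E
python3 - <<'E'
from h import *
c=np.load('wrist.npy',allow_pickle=True).item(); P,hsv,white,reg=measure(c); f=c['frame'].astype(int)
red=(f[...,2]>120)&(f[...,1]<70)&(f[...,0]<70); red[:150]=0; red[260:]=0; red[:,:240]=0; red[:,330:]=0
print('red px',red.sum(),np.unique(P[red][:,2].round(-1),return_counts=True))
n,l,s,ce=cv2.connectedComponentsWithStats(red.astype(np.uint8)); print(s[1:],ce[1:])
hs=P[...,2]; m=red&(hs>65); print('top',m.sum(),P[m].mean(0)); m=red&(hs>38)&(hs<50); print(P[m].mean(0),cv2.minEnclosingCircle(P[m][:,:2].astype(np.float32)))
print('bright px stats row 228',f[228,270:294].tolist()[::4])
for v in(118,130,142):
    g=f[v,240:325].sum(1); print(v,(np.where(g>330)[0]+240).tolist()[:1],(np.where(np.diff((g>330).astype(int)))[0]+240).tolist())
dark=(f.sum(2)<200); dark[:172]=0;dark[262:]=0;dark[:,:238]=0;dark[:,326:]=0
ct=max(cv2.findContours(dark.astype(np.uint8),cv2.RETR_EXTERNAL,cv2.CHAIN_APPROX_NONE)[0],key=cv2.contourArea)
w=np.array([ray(c,*p[0],40)[:2] for p in ct],np.float32); print('outline',cv2.minAreaRect(w))
for u in(263,281,310): print(ray(c,u,130,40))
E
```

```text
red px 0 (array([], dtype=float64), array([], dtype=int64))
[] []
top 0 [nan nan nan]
[nan nan nan] ((0.0, 0.0), 0.0)
bright px stats row 228 [[145, 157, 186], [96, 106, 213], [96, 107, 213], [99, 110, 215], [98, 110, 213], [95, 106, 198]]
118 [252] [251, 274, 287, 310]
130 [252] [251, 274, 287, 310]
142 [252] [251, 274, 287, 310]<stdin>:6: RuntimeWarning: Mean of empty slice.
  ret = um.true_divide(
Traceback (most recent call last):
ValueError: max() iterable argument is empty
```

```bash
python3 - <<'E'
from h import *
c=np.load('wrist.npy',allow_pickle=True).item(); P,hsv,white,reg=measure(c); f=c['frame'].astype(int)
red=(f[...,2]-f[...,1]>60); red[:195]=0; red[250:]=0; red[:,:255]=0; red[:,310:]=0
z=P[...,2]; print('red',red.sum(),[int(x) for x in P[red][:,2][::40]])
for lo,hi in((38,55),(68,84)):
    m=red&(z>lo)&(z<hi)
    if m.any(): print(lo,m.sum(),P[m].mean(0),cv2.minEnclosingCircle(P[m][:,:2].astype(np.float32)))
v,u=np.where(red); print('px',u.min(),u.max(),v.min(),v.max())
print('collar far edge ray z44',ray(c,281,v.min(),44),'grip top near edge z76',ray(c,281,v.max(),76))
g=f.sum(2); print('col 281 near bottom',g[240:260,300].tolist(),'row 217',g[217,238:250].tolist(),g[217,314:326].tolist(),'top',g[174:190,300].tolist())
for u in(251.5,274.5,287.5,310.5): print(ray(c,u,130,40).round(1))
E
```

```text
red 619 [42, 42, 43, 42, 42, 44, 43, 43, 74, 72, 75, 43, 75, 74, 76, 74]
38 296 [ 470.10691032 -119.18212956   43.73342442] ((470.3308410644531, -123.45533752441406), 12.245115280151367)
68 312 [ 470.14606114 -123.06264046   75.18226694] ((470.1242980957031, -123.35370635986328), 7.62874698638916)
px 267 295 204 237
collar far edge ray z44 [ 468.9920297  -111.43083342   44.        ] grip top near edge z76 [ 471.30738014 -130.08769383   76.        ]
col 281 near bottom [631, 635, 629, 631, 637, 634, 630, 625, 614, 607, 567, 452, 374, 491, 606, 636, 640, 638, 634, 634] row 217 [652, 647, 647, 652, 634, 563, 431, 429, 563, 631, 650, 651] [636, 618, 528, 396, 414, 549, 620, 627, 635, 632, 638, 638] top [645, 645, 642, 642, 638, 598, 476, 381, 498, 627, 653, 653, 654, 650, 643, 640]
[438.3 -55.1  40. ]
[456.6 -52.8  40. ]
[466.9 -51.6  40. ]
[485.2 -49.3  40. ]
```

```bash
python3 go.py 470.2 -123.4 49 1.691
```

```text
clock 1.95 pos [ 470.9 -120.9  150.4] rot [-3.1408e+00 -4.0000e-04  1.6914e+00] q [-0.33  0.21  1.76  0.    1.16 -0.45] F [0.6 0.3 1.1] gap 60.03700065089668
delta m [-0.0025 -0.0009  0.1014] turn 0.0004
```

Emit:
move_arm:
  moves:
    - [-0.001,0,0.02,0]
    - [-0.0025,-0.0007,0.05,0]
    - [-0.0025,-0.0007,0.08,0]
    - [-0.0025,-0.0007,0.095,0]
    - [-0.0025,-0.0007,0.101,0]
    - [-0.0025,-0.0007,0.101,0]
    - [-0.0025,-0.0007,0.101,0]
  jaw: 0.04

```text
clock: 2.65
eef_pos: [471.4, -123.9, 50.8]
eef_rot: [3.14, 0.001, 1.691]
wrist_force: [-0.1, -0.4, -0.5]
finger_gap: 39.9
finger_force: 0.0
```

```bash
python3 go.py 470.2 -123.4 49 1.691
```

```text
clock 2.65 pos [ 471.4 -123.9   50.8] rot [3.1398e+00 8.0000e-04 1.6912e+00] q [-0.33  0.36  1.84  0.    0.94 -0.45] F [-0.1 -0.4 -0.5] gap 39.91991150632987
delta m [ 0.0007 -0.0012  0.0017] turn 0.0002
```

Emit:
move_arm:
  moves:
    - [0,0,0,0]
    - [0,0,0,0]
    - [0,0,0,0]
    - [0,0,0,0]
    - [0,0,0,0]
    - [0,0,0,0]
    - [0,0,0,0]
  jaw: 0.0
  squeeze: 15

```text
clock: 3.35
eef_pos: [470.9, -124.0, 49.7]
eef_rot: [3.141, 0.0, 1.691]
wrist_force: [-1.0, 0.7, 6.5]
finger_gap: 15.5
finger_force: 15.0
```

```bash
python3 go.py 470.2 -123.4 49 1.691
```

```text
clock 3.35 pos [ 470.9 -124.    49.7] rot [3.1413e+00 2.0000e-04 1.6908e+00] q [-0.33  0.36  1.85 -0.    0.94 -0.45] F [-1.   0.7  6.5] gap 15.516226716568777
delta m [ 0.0007 -0.0006  0.0007] turn -0.0002
```

Emit:
move_arm:
  moves:
    - [0,0,-0.006,0]
    - [0,0,-0.015,0]
    - [0,0,-0.03,0]
    - [0,0,-0.045,0]
    - [0,0,-0.048,0]
    - [0,0,-0.048,0]
    - [0.02,0,-0.048,0]
    - [0.045,0,-0.048,0]
    - [0.063,0,-0.048,0]
    - [0.07,0,-0.048,0]
    - [0.07,0,-0.048,0]
    - [0.07,0,-0.048,0]

```text
clock: 4.55
eef_pos: [462.4, -54.9, 97.2]
eef_rot: [-3.141, 0.0, 1.691]
wrist_force: [0.5, -0.1, 0.5]
finger_gap: 15.5
finger_force: 15.0
```

```bash
python3 go.py 461.8 -53.9 97 1.691; python3 - <<'E'
from h import *
c=cam('wrist'); f=c['frame'].astype(int); save(c['frame'],'w2'); np.save('wrist.npy',c,allow_pickle=True)
E
```

```text
clock 4.55 pos [462.4 -54.9  97.2] rot [-3.1413  0.      1.6908] q [-0.2   0.24  1.87 -0.    1.03 -0.32] F [ 0.5 -0.1  0.5] gap 15.462769215536301
delta m [ 0.0011 -0.0005  0.0002] turn -0.0002
```

View pics/w2.png

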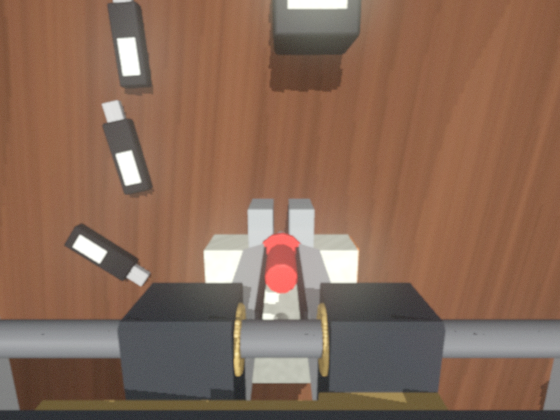

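The wrist view shows the pin held at col 281, in line with the notch gap at cols 274–288. I'm lowering it.

Emit:
move_arm:
  moves:
    - [0.001,0,0.008,0]
    - [0.001,0,0.018,0]
    - [0.001,0,0.028,0]
    - [0.001,0,0.037,0]
    - [0.001,0,0.043,0]
    - [0.001,0,0.046,0]
    - [0.001,0,0.0475,0]
    - [0.001,0,0.048,0]
    - [0.001,0,0.048,0]

```text
clock: 5.5
eef_pos: [462.3, -53.5, 49.8]
eef_rot: [3.141, 0.0, 1.691]
wrist_force: [-0.0, -0.1, 0.6]
finger_gap: 15.4
finger_force: 15.0
```

```bash
python3 go.py 461.8 -53.9 49 1.691
```

```text
clock 5.5 pos [462.3 -53.5  49.8] rot [3.1412e+00 1.0000e-04 1.6908e+00] q [-0.19  0.32  1.9  -0.    0.92 -0.31] F [-0.  -0.1  0.6] gap 15.433982886829632
delta m [-0.0004 -0.0006  0.0008] turn -0.0002
```

Emit:
move_arm:
  moves:
    - [0,0,0.0005,0]
    - [0,0,0.001,0]
    - [0,0,0.001,0]

```text
clock: 5.8
eef_pos: [462.5, -53.5, 49.6]
eef_rot: [3.141, 0.0, 1.691]
wrist_force: [-7.5, 0.6, 17.1]
finger_gap: 15.4
finger_force: 15.0
```

Emit:
move_arm:
  moves:
    - [0,0,0,0]
    - [0,0,0,0]
    - [0,0,0,0]
    - [0,0,0,0]
    - [0,0,-0.01,0]
    - [0,0,-0.03,0]
    - [0,0,-0.06,0]
    - [0,0,-0.1,0]
    - [0,0,-0.1,0]
    - [0,0,-0.1,0]
  jaw: 0.032

```text
clock: 6.8
eef_pos: [462.5, -53.5, 149.3]
eef_rot: [3.14, 0.001, 1.691]
wrist_force: [-1.1, -0.2, -0.4]
finger_gap: 32.2
finger_force: 0.0
```

```bash
python3 go.py; python3 - <<'E'
from h import *
for n in('top','wrist'):
    c=cam(n); np.save(n+'.npy',c,allow_pickle=True); P,hsv,white,reg=measure(c); f=c['frame'].astype(int);z=P[...,2]
    red=(f[...,2]-f[...,1]>60)&(f[...,1]<130)&(z>35)&(z<90)&reg(466,-80,70)&(f[...,2]>140)
    for lo,hi in((38,55),(68,84)):
        m=red&(z>lo)&(z<hi)
        if m.any(): print(n,lo,m.sum(),P[m].mean(0),cv2.minEnclosingCircle(P[m][:,:2].astype(np.float32)))
    if n=='wrist':
        m,r,md=rect(P,(z>42)&(z<65)&reg(461,138,110)); print('spk',r,md)
        save(c['frame'],'w3')
E
```

```text
clock 6.8 pos [462.5 -53.5 149.3] rot [3.1398e+00 6.0000e-04 1.6908e+00] q [-0.19  0.17  1.82  0.    1.15 -0.31] F [-1.1 -0.2 -0.4] gap 32.2238063871241
wrist 38 279 [461.72040448 -47.25128513  44.55666165] ((462.1012878417969, -51.530879974365234), 11.382437705993652)
wrist 68 61 [460.78840977 -47.59761029  72.30521219] ((461.69024658203125, -51.29532241821289), 7.622366905212402)
spk ((465.7352294921875, 87.44153594970703), (51.89177322387695, 38.46372985839844), 6.976212024688721) [465.39254649  87.16640637  51.42607183]
```

View pics/w3.png

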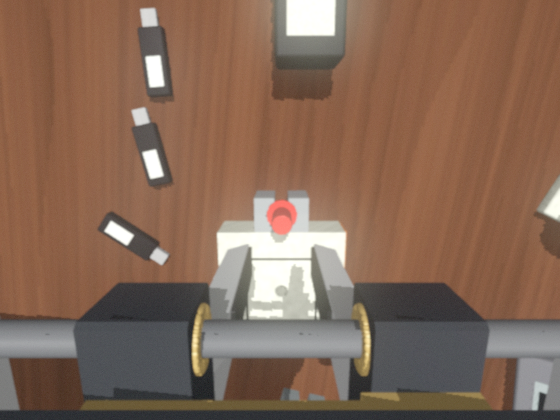

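The view shows the pin standing upright in the notch at (281,220), with the collar measured at z≈44 and resting on the ledge. Next I grasp the speaker near its top end.

```bash
python3 go.py 455.8 179.9 110 1.694; python3 - <<'E'
import numpy as np
r,p=np.hypot(112,27),np.arctan2(27,112)
for t in range(0,94,4): print([round((r*np.cos(p+np.radians(t))-112)/1000,4),0,round(-(r*np.sin(p+np.radians(t))-27)/1000,4),0],end=',')
E
```

```text
clock 6.9 pos [461.7 -53.4 147.7] rot [-3.1403e+00 -4.0000e-04  1.6908e+00] q [-0.19  0.17  1.82 -0.    1.15 -0.31] F [-0.4 -0.4  0.3] gap 32.07540474465943
delta m [0.2323 0.0221 0.0378] turn -0.0032
[np.float64(0.0), 0, np.float64(-0.0), 0],[np.float64(-0.0022), 0, np.float64(-0.0077), 0],[np.float64(-0.0048), 0, np.float64(-0.0153), 0],[np.float64(-0.0081), 0, np.float64(-0.0227), 0],[np.float64(-0.0118), 0, np.float64(-0.0298), 0],[np.float64(-0.016), 0, np.float64(-0.0367), 0],[np.float64(-0.0207), 0, np.float64(-0.0432), 0],[np.float64(-0.0258), 0, np.float64(-0.0494), 0],[np.float64(-0.0313), 0, np.float64(-0.0552), 0],[np.float64(-0.0373), 0, np.float64(-0.0607), 0],[np.float64(-0.0436), 0, np.float64(-0.0657), 0],[np.float64(-0.0502), 0, np.float64(-0.0702), 0],[np.float64(-0.0571), 0, np.float64(-0.0743), 0],[np.float64(-0.0643), 0, np.float64(-0.0779), 0],[np.float64(-0.0718), 0, np.float64(-0.081), 0],[np.float64(-0.0794), 0, np.float64(-0.0835), 0],[np.float64(-0.0872), 0, np.float64(-0.0855), 0],[np.float64(-0.0951), 0, np.float64(-0.087), 0],[np.float64(-0.1031), 0, np.float64(-0.0879), 0],[np.float64(-0.1111), 0, np.float64(-0.0882), 0],[np.float64(-0.1191), 0, np.float64(-0.088), 0],[np.float64(-0.1271), 0, np.float64(-0.0872), 0],[np.float64(-0.1351), 0, np.float64(-0.0859), 0],[np.float64(-0.1429), 0, np.float64(-0.084), 0],
```

Emit:
move_arm:
  moves:
    - [0.03,0.003,0,0]
    - [0.07,0.008,0,0]
    - [0.115,0.012,0,-0.002]
    - [0.16,0.016,0.01,-0.003]
    - [0.2,0.02,0.02,-0.003]
    - [0.225,0.022,0.03,-0.003]
    - [0.232,0.022,0.038,-0.003]
    - [0.232,0.022,0.038,-0.003]
    - [0.232,0.022,0.038,-0.003]
  jaw: 0.08

```text
clock: 7.8
eef_pos: [456.2, 178.6, 110.2]
eef_rot: [-3.141, 0.0, 1.693]
wrist_force: [0.8, -0.1, -0.6]
finger_gap: 79.9
finger_force: 0.0
```

```bash
python3 go.py 455.8 179.9 8 1.694; python3 - <<'E'
from h import *
c=cam('top'); P,hsv,white,reg=measure(c); z=P[...,2]
m,r,md=rect(P,(z>42)&(z<65)&reg(461,138,110)); print('spk',r,md)
E
```

```text
clock 7.8 pos [456.2 178.6 110.2] rot [-3.1406e+00  3.0000e-04  1.6932e+00] q [ 0.3   0.27  1.79 -0.    1.08  0.18] F [ 0.8 -0.1 -0.6] gap 79.87523065485848
delta m [ 0.0014 -0.0002  0.1022] turn -0.0008
spk ((462.16375732421875, 128.9852294921875), (51.99015808105469, 121.93736267089844), 7.004716396331787) [461.89449245 128.3055198   50.59491232]
```

Emit:
move_arm:
  moves:
    - [0.0005,0,0.015,0]
    - [0.001,0,0.04,0]
    - [0.001,0,0.07,0]
    - [0.001,0,0.092,0]
    - [0.001,0,0.1,0]
    - [0.001,0,0.102,0]
    - [0.001,0,0.102,0]

```text
clock: 8.55
eef_pos: [456.8, 180.3, 9.3]
eef_rot: [3.141, -0.0, 1.693]
wrist_force: [0.1, 0.7, 0.7]
finger_gap: 80.2
finger_force: 0.0
```

Emit:
move_arm:
  moves:
    - [0,0,0,0]
    - [0,0,0,0]
    - [0,0,0,0]
    - [0,0,0,0]
    - [0,0,0,0]
    - [0,0,0,0]
    - [0,0,0,0]
  jaw: 0.04
  squeeze: 6

```text
clock: 9.25
eef_pos: [456.1, 180.6, 8.7]
eef_rot: [-3.141, -0.0, 1.694]
wrist_force: [-2.6, -0.1, 5.8]
finger_gap: 52.3
finger_force: 6.0
```

```bash
python3 go.py 455.8 179.9 8 1.694
```

```text
clock 9.25 pos [456.1 180.6   8.7] rot [-3.1415e+00 -1.0000e-04  1.6938e+00] q [0.3  0.44 1.85 0.   0.85 0.18] F [-2.6 -0.1  5.8] gap 52.26366744024615
delta m [-0.0006 -0.0004  0.0007] turn -0.0002
```

Emit:
move_arm:
  moves:
    - [-0.002,0,-0.0077,0]
    - [-0.005,0,-0.0153,0]
    - [-0.008,0,-0.0227,0]
    - [-0.012,0,-0.03,0]
    - [-0.016,0,-0.0367,0]
    - [-0.0207,0,-0.0432,0]
    - [-0.0258,0,-0.0494,0]
    - [-0.0313,0,-0.0552,0]
    - [-0.0373,0,-0.0607,0]
    - [-0.0436,0,-0.0657,0]
    - [-0.0436,0,-0.0657,0]

```text
clock: 10.35
eef_pos: [461.9, 136.6, 74.8]
eef_rot: [3.141, 0.0, 1.693]
wrist_force: [-0.3, -0.4, -2.2]
finger_gap: 52.0
finger_force: 6.0
```

```bash
python3 go.py; python3 - <<'E'
from h import *
c=cam('scene'); save(cv2.resize(c['frame'][80:260,180:380],(600,540)),'s2')
E
```

```text
clock 10.35 pos [461.9 136.6  74.8] rot [3.1406 0.     1.6931] q [ 0.21  0.31  1.84 -0.    0.99  0.09] F [-0.3 -0.4 -2.2] gap 51.98604924924496
```

View pics/s2.png

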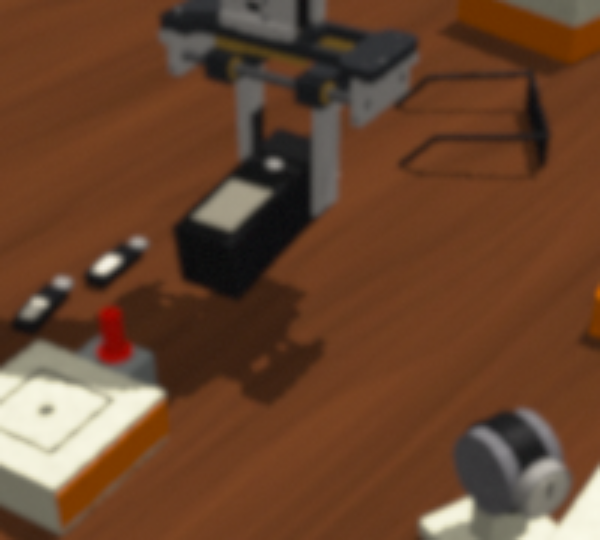

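The view shows the speaker held in the air at a small tilt, so it hasn't pivoted enough because the pads hold it firmly. I'm measuring the tilt, and will lower and loosen the grip so that it swings.

```bash
cat > tilt.py <<'E'
from h import *
def tilt():
    s=manip.read_state(); t=s['eef_pos']; c=cam('scene'); P=cloud(c); f=c['frame'].astype(int); z=P[...,2]
    near=(np.hypot(P[...,0]-t[0],P[...,1]-t[1])<150)&(z>6)
    a=np.array([-.1227,.9924]); b=np.array([a[1],-a[0]])
    u=(P[...,:2]-t[:2])@a; v=(P[...,:2]-t[:2])@b; dark=f.sum(2)<170
    # +x side face (v~26): footprint in (u,z)
    m=near&dark&(abs(v-26)<3)&(u<40)&(u>-140)&(z<t[2]+60); q=np.c_[u[m],z[m]].astype(np.float32)
    print('side n',m.sum(),'minAreaRect(u,z):',cv2.minAreaRect(q),'zmin',np.percentile(q[:,1],1), 'umin',np.percentile(q[:,0],1))
    w=near&(f.min(2)>110)&(abs(v)<24)&(z<t[2]+80)&(z>12)&(np.ptp(f,axis=2)<60)&(abs(u)<140)
    if w.sum()>20:
        p=np.c_[u[w],z[w]]; print('plate n',w.sum(),'slope deg',np.degrees(np.arctan(np.polyfit(p[:,0],p[:,1],1)[0])))
    return c
if __name__=='__main__':
    import os; os.system('python3 go.py'); tilt()
E
python3 tilt.py
```

```text
clock 10.4 pos [461.7 136.9  74.4] rot [ 3.1411e+00 -1.0000e-04  1.6931e+00] q [0.21 0.31 1.84 0.   0.99 0.09] F [ 0.1  0.4 -3.2] gap 51.79579562482845
this script no longer has the robotException ignored in: <_io.TextIOWrapper mode='rw' encoding='UTF-8'>
Traceback (most recent call last):
BrokenPipeError: [Errno 32] Broken pipe
```

```bash
sed -i "s/import os; os.system('python3 go.py'); //" tilt.py; python3 tilt.py
```

```text
side n 595 minAreaRect(u,z): ((-56.230506896972656, 84.24710083007812), (110.44233703613281, 54.67022705078125), 6.857888698577881) zmin 56.775383 umin -110.74699
plate n 200 slope deg 6.69185539070136
```

Emit:
move_arm:
  moves:
    - [0,0,0.01,0]
    - [0,0,0.022,0]
    - [0,0,0.034,0]
    - [0,0,0.04,0]
    - [0,0,0.042,0]
    - [0,0,0.042,0]

```text
clock: 11.05
eef_pos: [461.4, 137.3, 31.8]
eef_rot: [-3.141, 0.0, 1.694]
wrist_force: [0.6, -0.4, -2.5]
finger_gap: 52.0
finger_force: 6.0
```

Emit:
move_arm:
  moves:
    - [0,0,0,0]
    - [0,0,0,0]
    - [0,0,0,0]
    - [0,0,0,0]
  squeeze: 3

```text
clock: 11.45
eef_pos: [461.7, 137.3, 32.5]
eef_rot: [3.141, -0.0, 1.694]
wrist_force: [-0.6, 0.2, -1.0]
finger_gap: 52.0
finger_force: 3.0
```

```bash
python3 tilt.py;python3 go.py
```

```text
side n 517 minAreaRect(u,z): ((-55.078025817871094, 36.48617935180664), (110.28628540039062, 53.61281204223633), 11.06482982635498) zmin 7.965644 umin -110.02392
plate n 219 slope deg 11.511969152083955
clock 11.5 pos [461.7 137.3  32.4] rot [ 3.1409 -0.      1.6939] q [ 0.21  0.38  1.87 -0.    0.89  0.09] F [ 0.3  0.5 -1.2] gap 52.049518995094324
```

Emit:
move_arm:
  moves:
    - [-0.002,0,-0.0035,0]
    - [-0.004,0,-0.007,0]
    - [-0.006,0,-0.0105,0]
    - [-0.008,0,-0.014,0]
    - [-0.0105,0,-0.017,0]
    - [-0.013,0,-0.02,0]
    - [-0.0155,0,-0.023,0]
    - [-0.018,0,-0.026,0]
    - [-0.021,0,-0.029,0]
    - [-0.024,0,-0.032,0]
    - [-0.024,0,-0.032,0]

```text
clock: 12.6
eef_pos: [464.7, 113.1, 64.5]
eef_rot: [3.141, 0.0, 1.693]
wrist_force: [0.0, 0.0, -0.8]
finger_gap: 52.1
finger_force: 3.0
```

```bash
python3 tilt.py;python3 go.py
```

```text
side n 554 minAreaRect(u,z): ((-32.340518951416016, 56.91621398925781), (138.18698120117188, 54.83613204956055), 29.06084442138672) zmin 7.9418983 umin -98.54302
plate n 289 slope deg 29.937224170184514
clock 12.65 pos [464.6 113.2  64.4] rot [3.1412e+00 1.0000e-04 1.6936e+00] q [ 0.16  0.32  1.86 -0.    0.96  0.04] F [ 0.4  1.3 -0.4] gap 52.20126359636835
```

Emit:
move_arm:
  moves:
    - [-0.003,0,-0.0027,0]
    - [-0.0061,0,-0.0053,0]
    - [-0.0093,0,-0.0078,0]
    - [-0.0125,0,-0.0102,0]
    - [-0.0158,0,-0.0125,0]
    - [-0.0192,0,-0.0147,0]
    - [-0.0226,0,-0.0167,0]
    - [-0.0262,0,-0.0186,0]
    - [-0.0298,0,-0.0204,0]
    - [-0.0335,0,-0.0221,0]
    - [-0.041,0,-0.0251,0]
    - [-0.041,0,-0.0251,0]

```text
clock: 13.85
eef_pos: [469.8, 71.9, 89.6]
eef_rot: [3.141, 0.0, 1.693]
wrist_force: [-0.0, -0.1, -0.5]
finger_gap: 51.9
finger_force: 3.0
```

```bash
python3 tilt.py;python3 go.py
```

```text
side n 570 minAreaRect(u,z): ((-15.435016632080078, 69.79612731933594), (136.3499298095703, 53.614200592041016), 52.357337951660156) zmin 10.455434 umin -72.52681
plate n 320 slope deg 23.9832126227248
clock 13.9 pos [469.7  72.3  89.4] rot [3.1411e+00 2.0000e-04 1.6932e+00] q [ 0.08  0.27  1.85 -0.    1.02 -0.05] F [ 0.7 -0.2 -1.3] gap 52.03404161040845
```

Emit:
move_arm:
  moves:
    - [-0.0063,0,-0.002,0]
    - [-0.0122,0,-0.0036,0]
    - [-0.018,0,-0.0048,0]
    - [-0.024,0,-0.0056,0]
    - [-0.03,0,-0.0062,0]
    - [-0.036,0,-0.0065,0]
    - [-0.042,0,-0.0064,0]
    - [-0.048,0,-0.0061,0]
    - [-0.048,0,-0.0061,0]

```text
clock: 14.8
eef_pos: [475.5, 24.4, 95.3]
eef_rot: [3.141, 0.0, 1.693]
wrist_force: [2.5, -0.8, 1.0]
finger_gap: 52.5
finger_force: 3.0
```

```bash
python3 tilt.py;python3 go.py
```

```text
side n 577 minAreaRect(u,z): ((4.039130210876465, 74.10579681396484), (138.43455505371094, 55.70499801635742), 72.93152618408203) zmin 8.717016 umin -35.403145
plate n 564 slope deg 8.720447803800095
clock 14.85 pos [475.5  24.7  95.3] rot [3.1415e+00 2.0000e-04 1.6933e+00] q [-0.02  0.27  1.84 -0.    1.03 -0.15] F [ 1.1 -0.9  0.2] gap 52.19320219417881
```

Emit:
move_arm:
  moves:
    - [-0.0056,0,0.0006,0]
    - [-0.0115,0,0.0014,0]
    - [-0.0174,0,0.0026,0]
    - [-0.0232,0,0.0041,0]
    - [-0.0289,0,0.0059,0]
    - [-0.0325,0,0.0072,0]
    - [-0.0325,0,0.0072,0]

```text
clock: 15.55
eef_pos: [479.4, -7.7, 88.0]
eef_rot: [-3.141, 0.0, 1.693]
wrist_force: [1.5, 0.2, 0.1]
finger_gap: 52.2
finger_force: 3.0
```

```bash
python3 tilt.py;python3 go.py
```

```text
side n 527 minAreaRect(u,z): ((14.70419979095459, 72.82862091064453), (50.079307556152344, 133.61138916015625), 0.35041049122810364) zmin 7.3442664 umin -8.909882
plate n 612 slope deg -0.9226174880022388
clock 15.6 pos [479.3  -7.4  88. ] rot [-3.1414e+00  1.0000e-04  1.6934e+00] q [-0.09  0.28  1.84 -0.    1.02 -0.21] F [ 1.4 -1.  -0.5] gap 52.21576344772651
```

The speaker is upright (tilt ≈0.4°), but the pads sit about 15 mm off its centre. I'm opening, centring and regripping.

Emit:
move_arm:
  moves:
    - [0,0,0,0]
    - [0,0,0,0]
    - [0,0,0,0]
    - [0,0,0,0]
    - [0.004,0,-0.001,0]
    - [0.01,0,-0.003,0]
    - [0.015,0,-0.005,0]
    - [0.015,0,-0.005,0]
    - [0.015,0,-0.005,0]
  jaw: 0.066

```text
clock: 16.5
eef_pos: [477.6, 7.9, 93.2]
eef_rot: [3.141, 0.0, 1.694]
wrist_force: [0.5, -1.5, 0.3]
finger_gap: 65.9
finger_force: 0.0
```

```bash
python3 go.py; python3 - <<'E'
from h import *
import tilt; c=tilt.tilt()
save(c['frame'][60:320,120:460],'s3')
c=cam('wrist'); np.save('wrist.npy',c,allow_pickle=True); P,hsv,white,reg=measure(c); z=P[...,2]; f=c['frame'].astype(int)
t=manip.read_state()['eef_pos']
org=(f[...,2]-f[...,0]>90)&(abs(z-140)<12)&reg(t[0],t[1],60); print('top n',org.sum(),P[org].mean(0) if org.any() else '')
if org.any(): print(rect(P,org)[1])
E
```

```text
clock 16.5 pos [477.6   7.9  93.2] rot [3.1414e+00 1.0000e-04 1.6943e+00] q [-0.06  0.27  1.84 -0.    1.03 -0.18] F [ 0.5 -1.5  0.3] gap 65.8968489190163
side n 669 minAreaRect(u,z): ((0.5579948425292969, 73.36133575439453), (53.83058547973633, 135.48468017578125), 1.0293693542480469) zmin 6.622128 umin -24.844242
plate n 461 slope deg -1.0892367666273737
top n 5993 [476.43066316  15.78166758 139.86402963]
((476.55303955078125, 14.399778366088867), (41.0871696472168, 30.77393913269043), 7.1946940422058105)
```

View pics/s3.png

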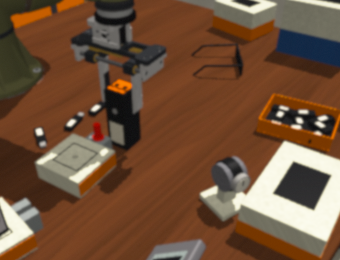

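The scene crop shows the speaker upright with its orange top up at (120,88) and its white back toward the plinth, so the front faces +y. I'm gripping it and lifting.

Emit:
move_arm:
  moves:
    - [0,0,0,0]
    - [0,0,0,0]
    - [0,0,0,0]
    - [0,0,0,0]
    - [0,0,0,0]
    - [0,0,0,0]
  jaw: 0.04
  squeeze: 20

```text
clock: 17.2
eef_pos: [477.5, 7.7, 93.1]
eef_rot: [-3.141, 0.0, 1.694]
wrist_force: [1.0, -0.9, -0.2]
finger_gap: 51.8
finger_force: 20.0
```

Emit:
move_arm:
  moves:
    - [0,0,-0.003,0]
    - [0,0,-0.008,0]
    - [0,0,-0.018,0]
    - [0,0,-0.035,0]
    - [0,0,-0.055,0]
    - [0,0,-0.075,0]
    - [0,0,-0.088,0]
    - [0,0,-0.094,0]
    - [0,0,-0.095,0]
    - [0,0,-0.095,0]

```text
clock: 18.2
eef_pos: [477.3, 7.7, 187.6]
eef_rot: [-3.141, -0.0, 1.694]
wrist_force: [-0.7, -0.4, -3.5]
finger_gap: 51.8
finger_force: 20.0
```

```bash
python3 go.py 470.4 -123.9 188 0.1205; python3 tilt.py
```

```text
clock 18.2 pos [477.3   7.7 187.6] rot [-3.1408e+00 -1.0000e-04  1.6938e+00] q [-0.06  0.15  1.74 -0.    1.25 -0.18] F [-0.7 -0.4 -3.5] gap 51.84225558596224
delta m [-0.1298 -0.023  -0.0004] turn 1.5733
side n 807 minAreaRect(u,z): ((1.8823623657226562, 163.1660614013672), (140.32525634765625, 54.515682220458984), 89.70050811767578) zmin 96.10821 umin -24.59365
plate n 480 slope deg -0.8832620800382976
```

Emit:
move_arm:
  moves:
    - [-0.005,-0.001,0,0.06]
    - [-0.015,-0.003,0,0.18]
    - [-0.03,-0.005,0,0.32]
    - [-0.045,-0.008,0,0.46]
    - [-0.06,-0.011,0,0.6]
    - [-0.075,-0.013,0,0.74]
    - [-0.09,-0.016,0,0.88]
    - [-0.105,-0.018,0,1.02]
    - [-0.115,-0.02,0,1.16]
    - [-0.123,-0.022,0,1.3]
    - [-0.128,-0.023,0,1.42]
    - [-0.13,-0.023,0,1.5]

```text
clock: 19.45
eef_pos: [470.3, -124.5, 187.3]
eef_rot: [-3.141, 0.001, 0.188]
wrist_force: [-0.1, -0.3, -2.9]
finger_gap: 51.9
finger_force: 20.0
```

Emit:
move_arm:
  moves:
    - [0,0,0,0.05]
    - [0,0,0,0.073]
    - [0,0,0,0.073]
    - [0,0,0,0.073]

```text
clock: 19.85
eef_pos: [470.6, -124.0, 187.9]
eef_rot: [-3.141, 0.0, 0.122]
wrist_force: [-0.0, 0.7, -2.6]
finger_gap: 52.3
finger_force: 20.0
```

```bash
python3 go.py 470.4 -123.9 188 0.1205; python3 - <<'E'
from h import *
t=manip.read_state()['eef_pos']; 
for n in('scene','top'):
    c=cam(n); P,hsv,white,reg=measure(c); z=P[...,2]; f=c['frame'].astype(int)
    a=np.array([np.cos(.1205),np.sin(.1205)]); u=(P[...,:2]-t[:2])@a; v=(P[...,:2]-t[:2])@np.array([-a[1],a[0]])
    if n=='scene':
        m=(abs(v)<22)&(abs(u-26)<8)&(z>100)&(z<225); print('front face',m.sum(),'u med',np.median(u[m]),'slope',np.degrees(np.polyfit(z[m],u[m],1)[0]),np.degrees(np.polyfit(v[m],u[m],1)[0]))
        m=(abs(v+26)<7)&(abs(u)<22)&(z>100)&(z<225); print('-y side',m.sum(),np.median(v[m]) if m.any() else '')
    org=(f[...,2]-f[...,0]>90)&(abs(z-235)<15)&reg(t[0],t[1],60); print(n,'top',org.sum(),P[org].mean(0) if org.any() else '',u[org].min(),u[org].max())
E
```

```text
clock 19.85 pos [ 470.6 -124.   187.9] rot [-3.1414e+00  4.0000e-04  1.2210e-01] q [-0.33  0.17  1.72 -0.    1.25  1.12] F [-0.   0.7 -2.6] gap 52.29174170071233
delta m [-0.0002 -0.0001 -0.0001] turn 0.0016
front face 1122 u med 28.126640673206744 slope -0.21645075735730973 0.01804431190554738
-y side 837 -25.111871648524975
scene top 246 [ 473.72833595 -119.97302962  233.99241146] -21.74276430322626 22.772096613307003Traceback (most recent call last):
  File "<stdin>", line 9, in <module>
    return umr_minimum(a, axis, None, out, keepdims, initial, where)
ValueError: zero-size array to reduction operation minimum which has no identity
```

Emit:
move_arm:
  moves:
    - [0,0,0.005,0]
    - [-0.0015,0,0.014,0]
    - [-0.0015,0,0.025,0]
    - [-0.0015,0,0.036,0]
    - [-0.0015,0,0.045,0]
    - [-0.0015,0,0.05,0]
    - [-0.0015,0,0.052,0]
    - [-0.0015,0,0.053,0]
    - [-0.0015,0,0.053,0]

```text
clock: 20.85
eef_pos: [469.3, -124.3, 135.4]
eef_rot: [3.141, -0.0, 0.121]
wrist_force: [0.1, 0.4, -2.5]
finger_gap: 52.3
finger_force: 20.0
```

Emit:
move_arm:
  moves:
    - [0,0,0.0005,0]
    - [0,0,0.001,0]
    - [0,0,0.0015,0]
    - [0,0,0.0015,0]

```text
clock: 21.25
eef_pos: [469.2, -124.3, 133.7]
eef_rot: [3.142, -0.0, 0.121]
wrist_force: [0.0, -0.7, -3.1]
finger_gap: 51.9
finger_force: 20.0
```

```bash
python3 go.py 470.4 -123.9 133 0.1205; python3 tilt.py >/dev/null; python3 go.py
```

```text
clock 21.25 pos [ 469.2 -124.3  133.7] rot [ 3.1416 -0.      0.1208] q [-0.33  0.23  1.78  0.    1.13  1.12] F [ 0.  -0.7 -3.1] gap 51.86210103512388
delta m [ 0.0013 -0.0002  0.0007] turn 0.0003
clock 21.3 pos [ 469.2 -124.3  133.7] rot [3.1416 0.     0.1208] q [-0.33  0.23  1.78 -0.    1.13  1.12] F [ 0.5  0.3 -2.1] gap 51.747948722192156
```

Emit:
move_arm:
  moves:
    - [0,0,0.0003,0]
    - [0,0,0.0006,0]
    - [0,0,0.0006,0]

```text
clock: 21.6
eef_pos: [469.2, -124.3, 133.1]
eef_rot: [3.142, -0.0, 0.121]
wrist_force: [0.5, -0.0, -2.4]
finger_gap: 51.8
finger_force: 20.0
```

Emit:
move_arm:
  moves:
    - [0,0,0.0003,0]
    - [0,0,0.0006,0]
    - [0,0,0.0006,0]

```text
clock: 21.9
eef_pos: [469.3, -124.3, 133.1]
eef_rot: [3.141, -0.0, 0.121]
wrist_force: [-3.2, 0.7, 6.8]
finger_gap: 51.6
finger_force: 20.0
```

The wrist force turned positive, so the speaker is resting on the plinth. I'm releasing it and moving straight up.

Emit:
move_arm:
  moves:
    - [0,0,0,0]
    - [0,0,0,0]
    - [0,0,0,0]
    - [0,0,0,0]
    - [0,0,0,0]
    - [0,0,-0.01,0]
    - [0,0,-0.03,0]
    - [0,0,-0.06,0]
    - [0,0,-0.1,0]
    - [0,0,-0.14,0]
    - [0,0,-0.15,0]
    - [0,0,-0.15,0]
  jaw: 0.07

```text
clock: 23.1
eef_pos: [469.5, -124.4, 284.1]
eef_rot: [3.14, -0.003, 0.121]
wrist_force: [-0.2, 0.8, -0.5]
finger_gap: 70.3
finger_force: 0.0
```

Emit:
move_arm:
  moves:
    - [-0.02,0.03,0,0]
    - [-0.04,0.07,0,0]
    - [-0.06,0.12,0,0]
    - [-0.08,0.16,0,0]
    - [-0.1,0.2,0,0]
    - [-0.1,-0.2,0,0]

```text
clock: 23.7
eef_pos: [384.5, -292.9, 277.6]
eef_rot: [-3.137, 0.006, 0.108]
wrist_force: [1.8, 0.6, -0.5]
finger_gap: 70.1
finger_force: 0.0
```

```bash
python3 go.py; python3 - <<'E'
from h import *
a=np.array([np.cos(.1205),np.sin(.1205)]); b=np.array([-a[1],a[0]]); t=np.array([471,-123.8])
ims=[]
for n in('scene','top'):
    c=cam(n); P,hsv,white,reg=measure(c); z=P[...,2]; f=c['frame'].astype(int)
    u=(P[...,:2]-t)@a; v=(P[...,:2]-t)@b
    if n=='scene':
        m=(abs(v)<22)&(abs(u-26)<6)&(z>55)&(z<170); k=np.polyfit(z[m],u[m],1); print('front u',np.median(u[m]),'tilt',np.degrees(k[0]),'yaw err',-np.degrees(np.polyfit(v[m],u[m],1)[0]))
        m=(abs(v+26)<6)&(abs(u)<22)&(z>55)&(z<170); print('-y side v',np.median(v[m]),np.degrees(np.polyfit(z[m],v[m],1)[0]))
        m=(abs(u-55)<6)&(abs(v)<50)&(z>5)&(z<34); print('plinth front u',np.median(u[m]))
    org=(f[...,2]-f[...,0]>90)&(abs(z-180)<8)&(abs(u)<40)&(abs(v)<40); print(n,'top n',org.sum(),u[org].min(),u[org].max(),v[org].min(),v[org].max(),np.median(z[org]))
    m=(abs(z-40)<6)&(abs(v-15)<85)&(abs(u)<75)&(abs(v)<100); print('plinth ext u',np.percentile(u[m],[.5,99.5]),'v',np.percentile(v[m],[.5,99.5]))
    ims.append(f)
save(np.hstack([cv2.resize(ims[0][130:290,110:310].astype(np.uint8),(400,320)),cv2.resize(ims[1][180:340,260:460].astype(np.uint8),(400,320))]),'end')
E
```

```text
clock 23.7 pos [ 384.5 -292.9  277.6] rot [-3.1366  0.0063  0.1077] q [-0.73  0.11  1.59 -0.    1.46  0.74] F [ 1.8  0.6 -0.5] gap 70.06853404634323
front u 26.284003926395307 tilt -0.3209722126230104 yaw err -0.17462499286447206
-y side v -25.413689208709663 0.12703292120081303
plinth front u 56.04898660284448
scene top n 347 -25.140313980582924 22.639046435337786 -21.68996350017001 25.513636393348843 179.15364063240344
plinth ext u [-54.70860112  56.66949865] v [-54.90545623  83.38542142]
top top n 554 -20.339633798558257 20.674404072260824 -20.290774771492234 20.715416436074417 178.88911290400182
plinth ext u [-54.07114589  55.41623982] v [-54.65443119  83.63492905]
```

View pics/end.png

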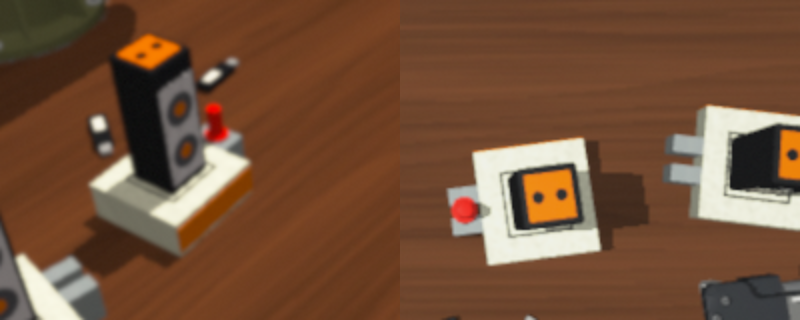

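The final views show the speaker upright and centred in the outline to about 1 mm. Its silver front faces the orange edge, and the pin is upright in the notch. I let the arm settle, then hand in.

Emit:
move_arm:
  moves:
    - [0,0,0,0]
    - [0,0,0,0]
    - [0,0,0,0]
    - [0,0,0,0]

```text
clock: 24.2
eef_pos: [388.2, -285.3, 282.3]
eef_rot: [-3.141, 0.0, 0.121]
wrist_force: [0.3, -0.0, 0.2]
finger_gap: 69.9
finger_force: 0.0
```

```bash
python3 -c "
from cell import manip
s=manip.read_state(); print(s['eef_pos'],abs(s['qd']).max()); print(manip.sign_off())"
```

```text
[ 388.18042149 -285.28061986  282.25760156] 0.0020572588930701796
the job is handed in; nothing more can be done
None
```

The job is handed in at about 24 s: the marker pin stands upright in the ledge notch, and the speaker stands upright within about 1 mm of the plinth's centre, its silver front facing the orange edge.

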